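Find and mark the light side of a repaired pulley

TASK

The repaired belt pulley has to be balanced: lift it out of its wooden chock, lay it gently by its axle on the four rollers of the balancing stand, then let go and wait until it has swung to rest with its heavy side down. Then take the yellow wax crayon from the tray and touch its tip to the very top of the rim to mark the light side, and put the crayon back down flat in the tray. Leave the pulley resting on the rollers, heavy side down, and leave everything else on the bench where it is.

Things in the scene. Friction and masses are not known exactly. Their poses are not given: they have to be found in the camera images.
- pulley: Loose aluminium flat-belt pulley with five spokes, 140 mm across, rim 22 mm wide and 12 mm deep, on its steel axle; about 0.85 kg. A brass patch bolted inside the rim makes one side heavy. Origin: wheel centre, on the axle. y along the axle; z points away from the patch, to the light side (z up = heavy side down). Starts on edge in the chock, axle level, patch turned well away from the bottom
- light_side (a point): Point on the pulley's outer rim, 70 mm from the axle, straight opposite the patch; it turns with the pulley
- axle_end (a point): End of the pulley's axle on its +y side, 80 mm from the wheel's centre. The axle is 16 mm thick, 160 mm long. Two 26 mm collars sit on it, their outer faces 46 mm each side of the centre; the hub is 36 mm across and 40 mm wide
- chock: Fixed pale wooden chock with dark cheeks, 170 x 62 mm, 56 mm high, origin under its centre, z up. The pulley's rim stands in its 28 mm wide slot, which runs along x; the axle lies along y, the wheel's centre 88 mm and the top of its rim 158 mm above the bench. The top of the rim is free to be pinched across its width
- stand: Fixed grey balancing stand: base plate 130 x 190 mm (190 along y), its top 16 mm up; two upright side plates at y = +-74 mm, 8 mm thick, tops 90 mm up. Origin under its centre, z up. Inside each plate two rollers turn freely with a little drag. The axle lies in the dip between the rollers of each pair, collars between the pairs (7 mm play each way)
- rollers (a point): Top of one steel roller of the stand (x = 27, y = 58, z = 110 mm in the stand's frame). The four rollers are 52 mm across, 10 mm thick, axes along y, 84 mm up, at x = +-27 mm and y = +-58 mm (from 53 to 63 mm)
- seat (a point): Point of the stand, 105 mm above its origin, where the pulley's centre comes when its axle lies on all four rollers; axes as the stand's (y along the axle). The top of the rim is then 175 mm above the bench. Left alone there, the pulley swings a few times and comes to rest in about 4 s
- tray: Fixed dark wooden tray lined in burgundy, 220 x 150 mm outside (220 along its x axis), 22 mm high, walls and floor 6 mm thick, so 208 x 138 mm inside. Origin under its centre, z up
- crayon: Loose eight-sided wax marking crayon, 12 mm thick, 111 mm long, 30 g; rear half in a white sleeve with a red butt, front half yellow. Origin on its axis at mid-length; x along it towards the tip. Starts flat in the tray, its axis 12 mm above the bench, x within 25 degrees of the tray's x
- crayon_tip (a point): The crayon's tip, on its axis, 55 mm from its origin; the last 12 mm narrow to a blunt 7 mm point
- beeswax: Bystander, not to be disturbed: cake of beeswax, 50 x 30 x 16 mm, lying in the tray beside the crayon. Origin under its middle
- bobbin: Bystander, not to be disturbed: wound bobbin of natural thread, 24 mm across and 20 mm high, standing in the tray beside the crayon. Origin under its middle
- thread_cone: Bystander, not to be disturbed: cone of natural thread, 60 mm across at the foot, 105 mm high. Origin under its middle
- tape_roll: Bystander, not to be disturbed: roll of cream masking tape lying flat, 100 mm across, 25 mm high. Origin under its middle
- dye_bottle: Bystander, not to be disturbed: dark closed bottle, 52 mm across, 120 mm high. Origin under its middle
- awl: Bystander, not to be disturbed: awl with a pale wooden handle, lying, 130 mm long, 30 mm high. Origin under its middle
- mallet: Bystander, not to be disturbed: rawhide mallet lying down, 230 mm long, head 64 mm high. Origin under its middle
- punch_pliers: Bystander, not to be disturbed: revolving punch pliers with red grips, lying, about 170 x 70 x 26 mm. Origin under its middle
Things that resemble listed ones, but are neither listed nor needed, are in the scene too. Several things have the shape of the crayon; the one meant has the colours described above.

How it is judged:
By the outcome, as a careful person would: the job done as asked, in the order asked, and still so for the second after the job is handed in, with the robot touching nothing.
It also fails if it takes over 72 s, if anything falls off the work surface, if the arm or the gripper's body presses on something with over 40 N, if the wrist force passes 120 N, or if a joint passes its speed limit or range.

ROBOT

A 6-joint arm with a two-finger parallel gripper is mounted at the origin on the work surface. World frame = base frame: x ahead of the robot, y to its left, z up, the work surface at z = 0. Lengths are in m, angles in rad, forces in N, time in s.
With the tool pointing down it reaches from about 0.35 to 0.925 m from the base axis. Payload 6.4 kg.
Tool frame: the origin (TCP) lies on the centre line of the jaws, within the pads' length; the fingertips stand 19 mm ahead of it and the grasp point (between the pads) is the TCP (manip.tip_extent is the distance from the TCP to the fingertips, in m); z points along the fingers, y is the line along which they close (so a half turn about z gives the same grasp; the last joint's range is limited). The gripper opens to 85 mm and grips with 20 to 120 N. Pads are 22 mm wide; open, the fingers measure 114 mm over their backs; the gripper's body (76 mm by 85 mm) begins 54 mm behind the grasp point. The pads swing forward as they close: fully open they stand 13 mm farther back than shut.
Start: joints at [-1.306, 0.245, 1.558, -0, 1.339, -0.174], TCP at [0.276, -0.588, 0.25] pointing down, gripper open.
Joint ranges: [-3.13, 3.13], [-1.02, 2.26], [0.13, 2.54], [-0.95, 4.09], [0.21, 2.88], [-2.74, 2.74]. Speed limits (rad/s): [2.57, 2.57, 3.14, 3.14, 3.14, 3.14].

INTERFACE

Orientations are given as [roll, pitch, yaw] about the fixed x, y, z axes, in that order (R = Rz(yaw) Ry(pitch) Rx(roll)).
In Python, from plant import manip, jaws, planner, imaging, ticket gives the robot as it stands. Calls block until the motion is done:
- manip.move_ptp(position, orientation): joint-space move of the TCP to a pose.
- manip.servo_line(position, rot=None, rate=0.15): straight line of the TCP; rot=None keeps the orientation; rate is the mean speed in m/s.
- manip.set_joints(angles): joint-space move.
- jaws.move_gripper(opening, squeeze=None): opening from 0.0 (shut) to 1.0 (fully open); squeeze is the grip in N (None keeps the last); returns when the fingers have stopped.
- manip.pause(seconds).
- planner.inverse_kinematics(position, orientation): joint angles nearest the present ones, or None.
- manip.get_obs(): the state.
- imaging.capture(name): name is "side" or "top"; returns a dict with "frame" (480x640x3 uint8, red, green, blue), "fx", "fy", "cx", "cy" (pixels), "R" (3x3) and "t" (3): a world point X has camera coordinates R X + t. Camera axes: x right, y down, z forward; pixel columns grow to the right and rows downward; lengths in m; the calibration is good to about 2 mm. A picture is of the moment at which its call begins. There is no depth.
A pose or a line that the arm cannot do raises manip.PlanningError and nothing moves.
- ticket.job_done(): hands the job in; it is judged then, once.
The state is a dict: "time": time; "qpos": joint angles; "qvel": joint speeds; "tau": joint torques, N m; "position": TCP position; "orientation": TCP orientation; "wrist_force": force on the tool from outside, world axes, zero at the start; "ft_torque": the same for the moment, N m; "grip_width": opening from 0.0 (shut) to 1.0 (fully open); "grasp_force": force on a finger pad.
Only numpy, scipy, OpenCV 4.12 (cv2) and the standard library are available. Lean on these libraries where they do the work, as an engineer would, in place of code of your own. Each camera call takes 0.05 s, during which the arm holds its last target. There are 200 camera calls.

## Working session

There is one attempt and no reset: what is moved stays moved. The work goes in short steps, each a Python script; the robot and the scene stay as the last script left them, time stands still between calls to the robot, and variables do not carry over. Pictures are saved under pics/ and viewed, at most 10 in all, crops included, and the job is handed in when it is done.

```bash
ls; mkdir -p pics; cat > h.py <<'E'
import numpy as np, cv2, pickle
from plant import manip, jaws, planner, imaging, ticket
def snap(cam,name):
    c=imaging.capture(cam); pickle.dump(c,open(f'pics/{name}.pkl','wb'))
    cv2.imwrite(f'pics/{name}.png',c['frame'][:,:,::-1]); return c
def px2w(c,u,v,z):
    R=np.array(c['R']);t=np.array(c['t']); d=R.T@np.array([(u-c['cx'])/c['fx'],(v-c['cy'])/c['fy'],1.]); o=-R.T@t
    return o+d*(z-o[2])/d[2]
def w2px(c,X):
    p=np.array(c['R'])@np.array(X)+np.array(c['t']); return np.array([c['fx']*p[0]/p[2]+c['cx'],c['fy']*p[1]/p[2]+c['cy']])
E
python3 - <<'E'
from h import *
for n in('top','side'):
    c=snap(n,n+'0'); print(n,c['fx'],-np.array(c['R']).T@c['t'],np.round(c['R'],2).tolist())
print(manip.get_obs()['time'],manip.get_obs()['orientation'])
E
```

```text
pics
top 539.2428207126277 [0.39691253 0.00994769 1.59167294] [[-0.0, -1.0, 0.01], [-0.99, 0.0, -0.12], [0.12, -0.01, -0.99]]
side 504.9922187798356 [ 0.49003973 -1.03237753  0.79104503] [[1.0, -0.09, -0.01], [-0.06, -0.55, -0.83], [0.07, 0.83, -0.55]]
0.1 [-3.13991936e+00 -2.83836164e-04  4.38708915e-01]
```

View pics/top0.png

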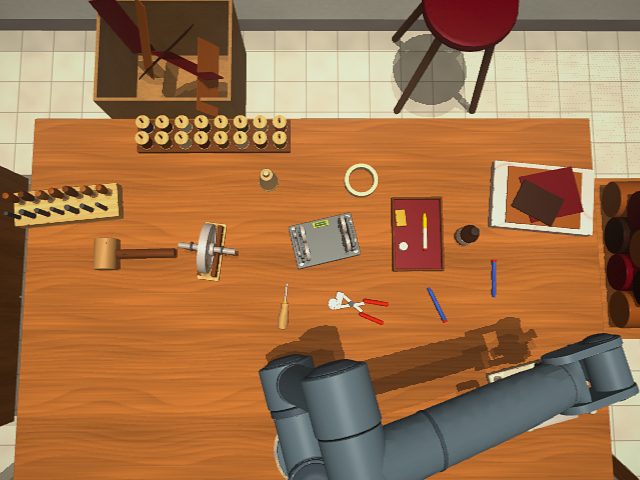

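View pics/side0.png

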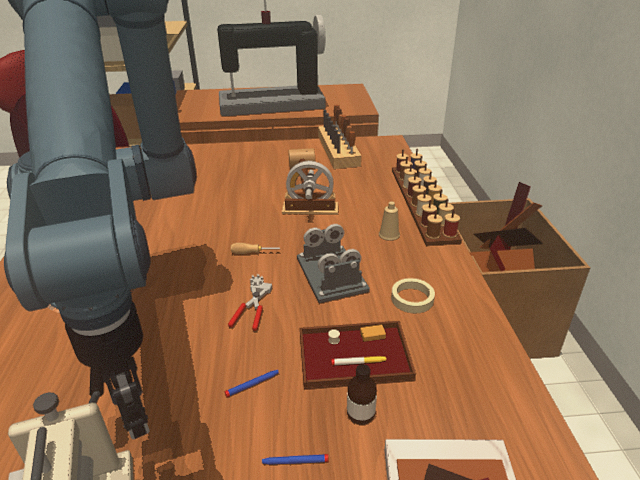

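Candidates in the top view: the yellow-and-white stick in the tray (424,230), a blue stick at (437,305) and a blue stick at (493,278). Only the one in the tray fits the description. The pulley is at (208,250), the stand at (324,240) and the tray at (417,234). Next is a close crop to check this.

```bash
python3 - <<'E'
import cv2,numpy as np
t=cv2.imread('pics/top0.png');s=cv2.imread('pics/side0.png')
def cr(im,x,y,w,h,W,H):
    o=cv2.resize(im[y:y+h,x:x+w],(W,H),interpolation=cv2.INTER_CUBIC)
    for i in range(0,w,10):cv2.line(o,(i*W//w,0),(i*W//w,6 if (x+i)%50 else 14),(0,255,0),1)
    for i in range(0,h,10):cv2.line(o,(0,i*H//h),(6 if (y+i)%50 else 14,i*H//h),(0,255,0),1)
    return o
a=np.hstack([cr(t,170,210,80,80,400,400)[:300],cr(t,280,200,80,80,400,400)[:400][50:350]])
b=np.hstack([cr(t,380,190,80,60,400,300),cr(s,270,150,107,80,400,300)])
cv2.imwrite('pics/c0.png',np.vstack([a,b]))
E
```

```text
(no output)
```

View pics/c0.png

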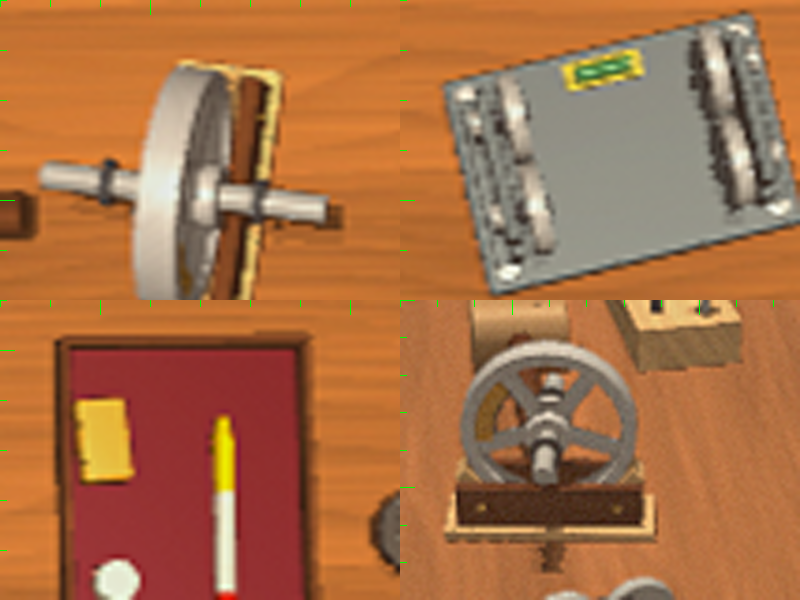

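The crop confirms the crayon: yellow front, white sleeve, red butt, with its tip at top-view pixel (424,213). The brass patch sits on the robot-facing (-x) side of the wheel, about level with the axle. I'll fit the poses next.

```bash
cat > fit.py <<'E'
from h import *
from scipy.optimize import least_squares
c=pickle.load(open('pics/top0.pkl','rb')); s=pickle.load(open('pics/side0.pkl','rb'))
P=lambda u,v,z:px2w(c,u,v,z)
a,b=P(178,245,.088),P(235.6,251.7,.088); print('axle',a,b,np.linalg.norm(a-b),'mid',(a+b)/2,'ang of axle from y deg',np.degrees(np.arctan2(-(a-b)[0],(a-b)[1])))
# stand corners
q=[P(288.8,227.2,.016),P(350,212.6,.016),P(361,253.5,.016),P(299,268.6,.016)]
print('stand',np.round(q,3),[round(np.linalg.norm(q[i]-q[i-1]),3) for i in range(4)],np.mean(q,0))
# crayon
f=c['frame'].astype(int);R,G,B=f[...,0],f[...,1],f[...,2]
roi=np.zeros(R.shape,bool);roi[205:255,415:433]=1
m=roi&(G>110)
y,x=np.nonzero(m);print('cr px',x.min(),x.max(),y.min(),y.max())
yel=roi&(G>110)&(B<100);y,x=np.nonzero(m)
W=np.array([P(u,v,.012) for u,v in zip(x,y)]);mu=W.mean(0);e,V=np.linalg.eigh(np.cov(W[:,:2].T));d=V[:,1]*np.sign(V[0,1])
pr=(W[:,:2]-mu[:2])@d;print('cr mean',mu,'dir deg',np.degrees(np.arctan2(d[1],d[0])),pr.min(),pr.max())
red=roi&(R>150)&(G<60);y,x=np.nonzero(red);
if len(x): print('red',x.mean(),y.mean(),len(x),P(x.mean(),y.mean(),.012))
print('tray',[np.round(P(u,v,.022),3) for u,v in((391.4,198),(441.6,196.6),(443,270),(392,272))])
print('ext',manip.tip_extent, {k:manip.get_obs()[k] for k in('grip_width','wrist_force')})
E
python3 fit.py
```

```text
axle [0.57296376 0.38007068 0.088     ] [0.55357067 0.21879692 0.088     ] 0.1624355859669584 mid [0.56326721 0.2994338  0.088     ] ang of axle from y deg -6.856867136401831
stand [[ 0.633  0.073  0.016]
 [ 0.677 -0.108  0.016]
 [ 0.555 -0.139  0.016]
 [ 0.511  0.043  0.016]] [np.float64(0.126), np.float64(0.186), np.float64(0.126), np.float64(0.187)] [ 0.59376096 -0.03291808  0.016     ]
cr px 423 426 213 248
cr mean [ 0.62150238 -0.3289762   0.012     ] dir deg -1.2519580996732822 -0.05092716103049131 0.053987533758493286
red 419.1684210526316 249.23157894736843 95 [ 0.56701439 -0.31170425  0.012     ]
tray [array([ 0.719, -0.231,  0.022]), array([ 0.723, -0.381,  0.022]), array([ 0.505, -0.378,  0.022]), array([ 0.499, -0.228,  0.022])]
ext 0.019 {'grip_width': 1.0001212928262182, 'wrist_force': array([-0.02187905, -0.11057775,  0.21413565])}
```

```bash
cat > ov.py <<'E'
from h import *
def T(x,y,z,deg):
    a=np.radians(deg);R=np.array([[np.cos(a),-np.sin(a),0],[np.sin(a),np.cos(a),0],[0,0,1]]);return lambda p:R@np.array(p)+[x,y,z]
def circ(r,y,cx=0,cz=0): return [(cx+r*np.cos(t),y,cz+r*np.sin(t)) for t in np.linspace(0,2*np.pi,40)]
def draw(im,c,F,k,o,pts,col):
    q=np.array([(w2px(c,F(p))+.5-o)*k for p in pts]);cv2.polylines(im,[q.round().astype(np.int32)],False,col,1,cv2.LINE_AA)
def panel(cn,o,w,h,W,H,ST,PU):
    c=pickle.load(open(f'pics/{cn}.pkl','rb'));k=W/w
    im=cv2.resize(np.ascontiguousarray(c['frame'][o[1]:o[1]+h,o[0]:o[0]+w,::-1]),(W,H),interpolation=cv2.INTER_CUBIC)
    o=np.array(o)
    if ST:
        F=T(*ST);draw(im,c,F,k,o,[(i*.065,j*.095,.016) for i,j in((1,1),(1,-1),(-1,-1),(-1,1),(1,1))],(0,255,0))
        for cx in(-.027,.027):
            for y in(-.053,.053): draw(im,c,F,k,o,circ(.026,y,cx,.084),(255,0,255) )
    if PU:
        F=T(*PU);draw(im,c,F,k,o,circ(.07,-.011),(0,255,0));draw(im,c,F,k,o,circ(.07,.011),(255,0,255))
        for y in(-.08,.08):draw(im,c,F,k,o,circ(.008,y),(255,255,0))
    return im
E
python3 - <<'E'
from ov import *
S=(.594,-.033,0,13.7);U=(.5635,.2994,.088,-6.9)
a=np.hstack([panel('top0',(170,210),80,60,400,300,None,U),panel('top0',(285,207),80,60,400,300,S,None)])
b=np.hstack([panel('side0',(270,150),80,60,400,300,None,U),panel('side0',(290,220),80,60,400,300,S,None)])
cv2.imwrite('pics/ov0.png',np.vstack([a,b]))
E
```

```text
(no output)
```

View pics/ov0.png

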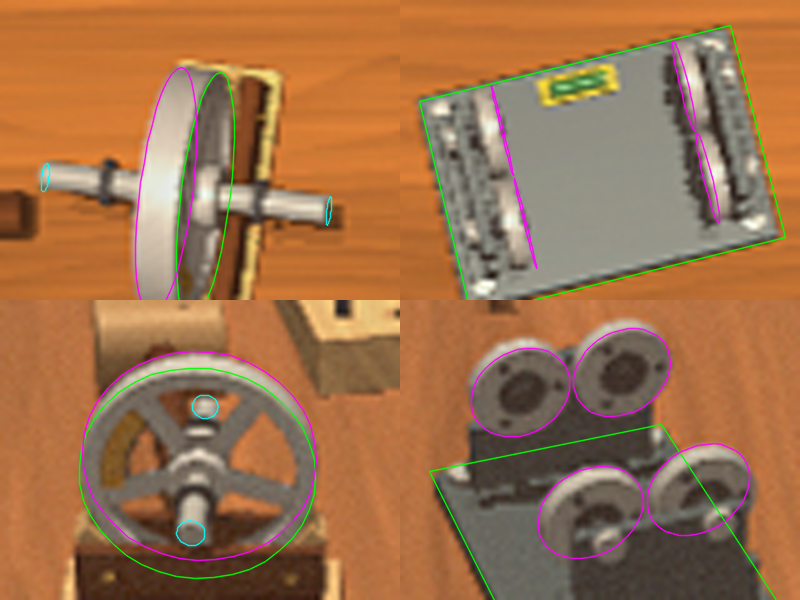

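The outlines match in both views. Next I'll check IK for every key pose before moving.

```bash
python3 - <<'E'
from h import *
r=np.radians;pi=np.pi
def q(n,p,o):
    s=planner.inverse_kinematics(p,o);print(n,None if s is None else np.round(s,2))
for f in(0,180):
    q('pul',[.5635,.2994,.150],[pi,0,r(-6.9+f)]);q('puhi',[.5635,.2994,.29],[pi,0,r(-6.9+f)])
    q('sthi',[.594,-.033,.29],[pi,0,r(13.7+f)]);q('st',[.594,-.033,.167],[pi,0,r(13.7+f)])
    q('cr',[.61,-.329,.028],[pi,0,r(-1.3+f)])
    for t in(30,40,50,60):q(f'touch{t}',[.555,-.04,.24],[pi,r(t if f==0 else -t),r(13.7+f)])
E
```

```text
pul [ 0.31  0.32  1.66 -0.    1.16  2.  ]
puhi [ 0.31  0.19  1.55 -0.    1.4   2.  ]
sthi [-0.25  0.09  1.66 -0.    1.39  1.09]
st [-0.25  0.21  1.76 -0.    1.17  1.09]
cr [-0.66  0.6   1.53 -0.    1.01  0.94]
touch30 [-0.19  0.33  1.54 -0.21  1.76  1.16]
touch40 [-0.17  0.42  1.46 -0.27  1.91  1.16]
touch50 [-0.15  0.51  1.39 -0.33  2.05  1.15]
touch60 [-0.14  0.6   1.34 -0.4   2.18  1.13]
pul [ 0.31  0.32  1.66  0.    1.16 -1.14]
puhi [ 0.31  0.19  1.55  0.    1.4  -1.14]
sthi [-0.25  0.09  1.66  0.    1.39 -2.06]
st [-0.25  0.21  1.76  0.    1.17 -2.06]
cr [-0.66  0.6   1.53  0.    1.01 -2.21]
touch30 [-0.19  0.33  1.54 -0.21  1.76 -1.99]
touch40 [-0.17  0.42  1.46 -0.27  1.91 -1.98]
touch50 [-0.15  0.51  1.39 -0.33  2.05 -1.99]
touch60 [-0.14  0.6   1.34 -0.4   2.18 -2.01]
```

```bash
python3 - <<'E'
from h import *
r=np.radians;pi=np.pi
def st(n):
    o=manip.get_obs();print(n,round(o['time'],2),np.round(o['position'],4),np.round(o['wrist_force'],2),round(o['grip_width'],3),round(float(np.max(o['grasp_force'])),1))
jaws.move_gripper(.55,100); 
manip.move_ptp([.5635,.2994,.23],[pi,0,r(-6.9)]);st('above')
manip.servo_line([.5635,.2994,.150],rate=.12);st('down')
jaws.move_gripper(0,100);st('grip')
manip.servo_line([.5635,.2994,.160],rate=.05);st('up1')
manip.servo_line([.5635,.2994,.285],rate=.12);st('up')
snap('top','top1');snap('side','side1')
from ov import *
U=(.5635,.2994,.223,-6.9)
cv2.imwrite('pics/ov1.png',np.hstack([panel('top1',(170,190),80,80,400,400,None,U),panel('side1',(260,90),100,100,400,400,None,U)]))
E
```

```text
above 3.83 [0.5638 0.2988 0.23  ] [ 0.47 -0.07 -0.35] 0.55 0.0
down 4.64 [0.5641 0.2996 0.1509] [-0.31 -0.31  0.29] 0.555 0.0
grip 4.99 [0.5642 0.2998 0.1516] [-0.94 -0.32  5.9 ] 0.235 97.9
up1 5.34 [0.5624 0.299  0.1583] [-0.14  0.59 -9.54] 0.234 98.3
up 6.53 [0.5629 0.2992 0.2835] [ -0.05  -0.46 -10.59] 0.236 98.3
```

View pics/ov1.png

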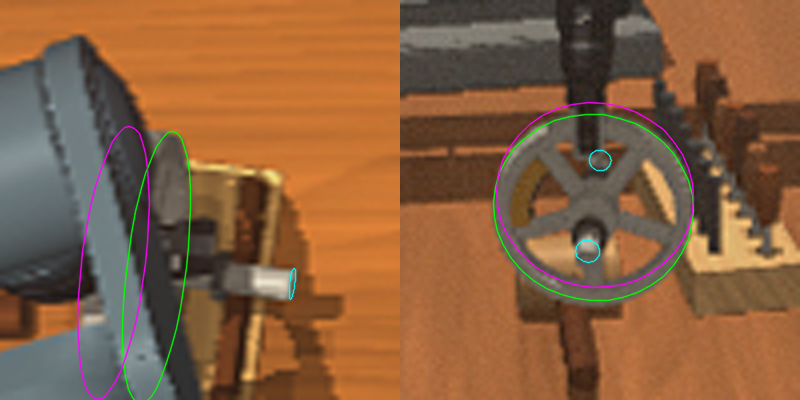

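The pulley is gripped and lifted. The axle end is where predicted, so it hangs level. Next: carry it over and lower it with force sensing.

```bash
python3 - <<'E'
from h import *
r=np.radians;pi=np.pi
def st(n):
    o=manip.get_obs();print(n,round(o['time'],2),np.round(o['position'],4),np.round(o['wrist_force'],2),round(o['grip_width'],3));return o
x,y=.594,-.033
manip.servo_line([x,y,.285],rot=[pi,0,r(13.7)],rate=.13);st('over')
manip.servo_line([x,y,.20],rate=.1);st('pre')
snap('top','top2');snap('side','side2')
from ov import *
U=(x,y,.137,13.7);S=(x,y,0,13.7)
cv2.imwrite('pics/ov2.png',np.hstack([panel('top2',(285,187),80,80,400,400,S,U),panel('side2',(280,185),100,100,400,400,S,U)]))
E
```

```text
over 9.35 [ 0.594  -0.0326  0.285 ] [-0.07  1.21 -8.92] 0.236
pre 10.35 [ 0.5947 -0.0331  0.2011] [ 0.81  0.47 -9.33] 0.235
```

View pics/ov2.png

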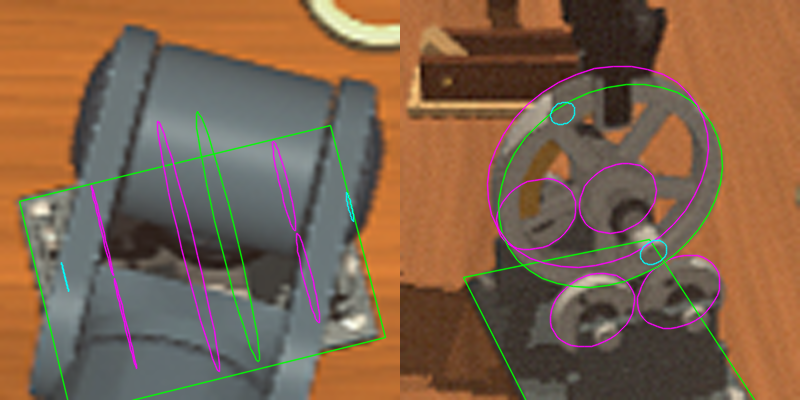

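The wheel is in line with the stand and its axle is above the dips. Lowering now.

```bash
python3 - <<'E'
from h import *
def st(n):
    o=manip.get_obs();print(n,round(o['time'],2),np.round(o['position'],4),np.round(o['wrist_force'],2),round(o['grip_width'],3));return o
x,y=.594,-.033
manip.servo_line([x,y,.173],rate=.06);manip.pause(.2);o=st('near')
f0=o['wrist_force'][2];z=.173
while z>.164:
    z-=.001;manip.servo_line([x,y,z],rate=.02);manip.pause(.1);o=st(round(z,4))
    if o['wrist_force'][2]>f0+6: break
jaws.move_gripper(.5);st('open')
manip.servo_line([x,y,.25],rate=.12)
st('up')
snap('side','side3')
E
```

```text
near 11.25 [ 0.5941 -0.033   0.1733] [-0.13 -0.43 -9.29] 0.235
0.172 11.6 [ 0.594 -0.033  0.172] [-0.69 -0.63 -9.81] 0.235
0.171 11.95 [ 0.594 -0.033  0.171] [ 0.35  0.75 -8.72] 0.237
0.17 12.3 [ 0.594  -0.033   0.1701] [ 0.22 -0.29 -8.93] 0.233
0.169 12.65 [ 0.5943 -0.033   0.1693] [ 0.49  0.83 -7.86] 0.236
0.168 13.0 [ 0.5945 -0.0329  0.1688] [ 0.86  2.06 -3.49] 0.239
0.167 13.35 [ 0.5948 -0.0328  0.1683] [0.13 6.1  4.68] 0.236
open 13.7 [ 0.5939 -0.0334  0.1668] [ 1.27  0.28 -0.28] 0.492
up 14.54 [ 0.5935 -0.0329  0.249 ] [ 0.27  0.48 -0.49] 0.503
```

```bash
python3 - <<'E'
from h import *
r=np.radians;pi=np.pi
def st(n):
    o=manip.get_obs();print(n,round(o['time'],2),np.round(o['position'],4),np.round(o['wrist_force'],2),round(o['grip_width'],3),np.round(o['grasp_force'],1));return o
x,y=.616,-.3289
manip.move_ptp([x,y,.14],[pi,0,r(-1.25)])
jaws.move_gripper(.35,40)
manip.servo_line([x,y,.045],rate=.1);manip.servo_line([x,y,.027],rate=.03);st('down')
jaws.move_gripper(0,40);st('grip')
manip.servo_line([x,y,.06],rate=.06);manip.servo_line([x,y,.22],rate=.15);manip.pause(.3);st('up')
snap('side','side4');c=snap('top','top4')
s=pickle.load(open('pics/side4.pkl','rb'))
print(w2px(s,[x+.06,y,.204]),w2px(s,[.594,-.033,.105]))
im=s['frame'][:,:,::-1]
cv2.imwrite('pics/c4.png',np.hstack([cv2.resize(im[200:300,270:370],(400,400)),cv2.resize(im[230:370,300:440],(400,400))]))
E
```

```text
down 17.93 [ 0.6161 -0.329   0.0271] [1.41 0.16 0.3 ] 0.352 0.0
grip 18.23 [ 0.6163 -0.3291  0.0274] [0.15 1.44 0.85] 0.121 40.1
up 20.45 [ 0.6159 -0.3288  0.2193] [ 0.2  -0.37 -0.49] 0.125 39.9
[392.28962829 283.87651859] [330.83296631 240.30337902]
```

View pics/c4.png

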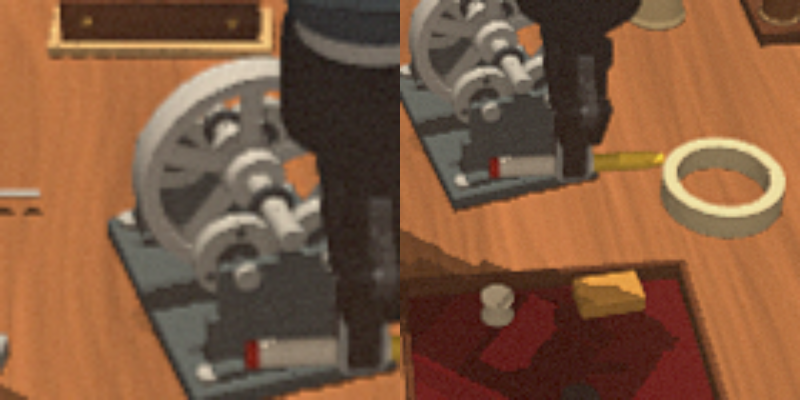

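The crayon is held level, with its tip at about (392,285) in the side view, matching the prediction of 60 mm ahead of the TCP. The pulley sits on the rollers. Next I'll tilt the crayon and bring the tip above the rim.

```bash
cat > tch.py <<'E'
from h import *
th,yw=np.radians(50),np.radians(13.7); O=[np.pi,th,yw]
hd=np.array([np.cos(yw),np.sin(yw),0]);Z=np.array([0,0,1.])
tx=np.cos(th)*hd-np.sin(th)*Z; tz=-np.sin(th)*hd-np.cos(th)*Z
OFF=.060*tx+.016*tz
def tcp(tip): return list(np.array(tip)-OFF)
def st(n):
    o=manip.get_obs();print(n,round(o['time'],2),np.round(o['position'],4),'tip',np.round(o['position']+OFF,4),np.round(o['wrist_force'],2),round(o['grip_width'],3));return o
E
python3 - <<'E'
from tch import *
T=np.array([.594,-.033,0])+.0015*hd
manip.move_ptp(tcp(T+[0,0,.27]),O);st('hi')
manip.servo_line(tcp(T+[0,0,.200]),rate=.1);manip.pause(.2);st('pre')
s=snap('side','side5');c=snap('top','top5')
tp=T+[0,0,.200]; ls=w2px(s,tp);print(ls,w2px(c,tp))
from ov import *
a=panel('side5',(270,170),100,100,400,400,None,(.594,-.033,.105,13.7));u,v=(ls+.5-[270,170])*4;cv2.circle(a,(int(u),int(v)),4,(0,0,255),1)
b=panel('top5',(280,190),80,80,400,400,None,(.594,-.033,.105,13.7));u,v=(w2px(c,tp)+.5-[280,190])*5;cv2.circle(b,(int(u),int(v)),4,(0,0,255),1)
cv2.imwrite('pics/c5.png',np.hstack([a,b]))
E
```

```text
hi 21.74 [ 0.5699 -0.0398  0.3259] tip [ 0.5954 -0.0335  0.2697] [-0.28  0.67  0.13] 0.121
pre 22.79 [ 0.5702 -0.0389  0.257 ] tip [ 0.5958 -0.0326  0.2008] [1.01 0.04 0.16] 0.124
[331.46534139 206.1479837 ] [326.50093005 230.96472955]
```

View pics/c5.png

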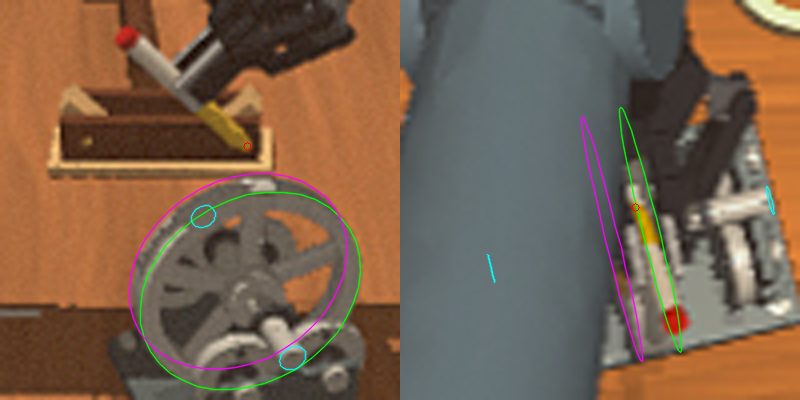

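```bash
python3 - <<'E'
from ov import *
F=T(.594,-.033,.105,13.7)
c=pickle.load(open('pics/top5.pkl','rb'));s=pickle.load(open('pics/side5.pkl','rb'))
def samp(c,p):
    u,v=w2px(c,F(p));return cv2.remap(c['frame'],np.float32([[u]]),np.float32([[v]]),1)[0,0].astype(int)
print('axle -y end, top cam (z=+.006)')
for y in np.arange(-.092,-.06,.002): print(round(y,3),samp(c,(0,y,.006)),end=' ')
print('\nrim top side cam (x=0): scan y at z=.07')
for y in np.arange(-.024,.028,.002): print(round(y,3),samp(s,(-.02,y,.067)),samp(s,(.03,y,.0632)))
print('side: bottom front rim inner..')
for z in np.arange(-.085,-.05,.002): print(round(z,3),samp(s,(0.,-.011,z)),end=' ')
E
```

```text
axle -y end, top cam (z=+.006)
-0.092 [207 121  54] -0.09 [207 120  54] -0.088 [207 120  53] -0.086 [208 120  52] -0.084 [210 118  49] -0.082 [163 107  69] -0.08 [161 138 118] -0.078 [183 178 161] -0.076 [190 184 166] -0.074 [203 200 181] -0.072 [224 227 208] -0.07 [233 236 221] -0.068 [229 225 205] -0.066 [226 216 194] -0.064 [227 219 196] -0.062 [229 225 206] 
rim top side cam (x=0): scan y at z=.07
-0.024 [113 103  91] [109  99  89]
-0.022 [108 101  91] [111 101  89]
-0.02 [110 102  91] [113 104  91]
-0.018 [112 102  90] [108 100  88]
-0.016 [112  99  88] [102  93  84]
-0.014 [110  97  87] [100  90  82]
-0.012 [108  97  87] [102  90  82]
-0.01 [107  97  87] [99 88 79]
-0.008 [106  97  86] [97 88 77]
-0.006 [106  96  85] [96 88 77]
-0.004 [107  98  86] [93 87 78]
-0.002 [107  99  87] [88 85 79]
0.0 [104  98  87] [102  89  77]
0.002 [105  96  85] [123  94  75]
0.004 [113  96  83] [133  96  73]
0.006 [136 102  78] [147 100  68]
0.008 [168 110  72] [171 108  67]
0.01 [191 116  67] [181 114  68]
0.012 [197 119  67] [186 116  66]
0.014 [202 122  69] [189 116  64]
0.016 [184 113  66] [188 115  64]
0.018 [151  95  57] [185 114  63]
0.02 [126  81  50] [186 115  64]
0.022 [121  85  53] [187 116  64]
0.024 [119  89  57] [188 116  65]
0.026 [129  99  64] [192 117  67]
side: bottom front rim inner..
-0.085 [110  98  87] -0.083 [111 100  89] -0.081 [109  99  88] -0.079 [105  96  85] -0.077 [101  93  81] -0.075 [110 101  89] -0.073 [136 125 111] -0.071 [155 146 131] -0.069 [158 150 136] -0.067 [130 127 117] -0.065 [92 91 83] -0.063 [61 59 53] -0.061 [54 44 39] -0.059 [54 43 37] -0.057 [57 48 41] -0.055 [65 55 47] -0.053 [80 70 62] -0.051 [98 87 79]
```

The pulley matches the model to about 2 mm, and the tip is where computed. Now touching, guarded by force.

```bash
python3 - <<'E'
from tch import *
T=np.array([.594,-.033,0])+.0015*hd
def fz():
    a=[]
    for _ in range(6): manip.pause(.03);a.append(manip.get_obs()['wrist_force'][2])
    return np.mean(a)
manip.servo_line(tcp(T+[0,0,.184]),rate=.05);f0=fz();st('near');z=.184;print(f0)
while z>.170:
    z-=.001;manip.servo_line(tcp(T+[0,0,z]),rate=.02);f=fz()-f0;print(round(z,4),round(f,2))
    if f>1.2: break
st('touch');s=snap('side','side6');c=snap('top','top6')
manip.servo_line(tcp(T+[0,0,z+.03]),rate=.06);st('off')
a=s['frame'][180:280,270:370,::-1];b=c['frame'][190:270,280:360,::-1]
cv2.imwrite('pics/c6.png',np.hstack([cv2.resize(a,(400,400),interpolation=2),cv2.resize(b,(400,400),interpolation=2)]))
E
```

```text
near 23.56 [ 0.57   -0.0389  0.2406] tip [ 0.5956 -0.0327  0.1843] [ 0.29  0.06 -0.64] 0.126
-0.10213367954577861
0.183 -0.06
0.182 0.17
0.181 -0.43
0.18 -0.01
0.179 -0.07
0.178 -0.39
0.177 -0.28
0.176 -0.23
0.175 0.62
0.174 3.49
touch 28.06 [ 0.57   -0.0389  0.2306] tip [ 0.5955 -0.0327  0.1744] [-0.6  -0.81  3.64] 0.124
off 28.81 [ 0.5699 -0.0388  0.2602] tip [ 0.5954 -0.0326  0.2039] [ 0.57  0.2  -0.87] 0.123
```

View pics/c6.png

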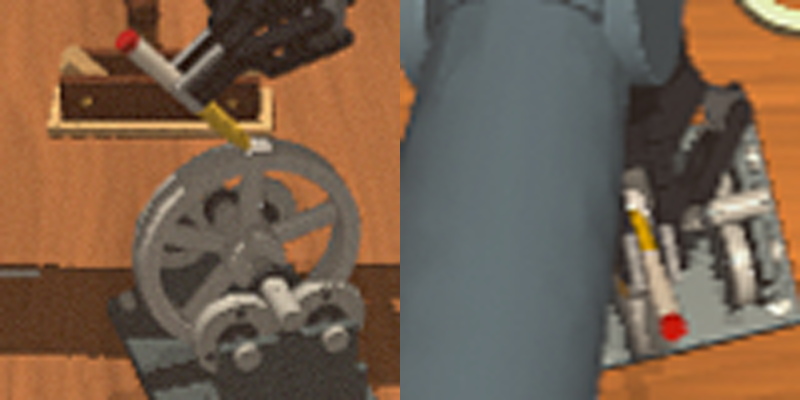

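The tip met the top of the rim with about 3.5 N. Returning the crayon to the tray.

```bash
python3 - <<'E'
from tch import *
x,y=.616,-.3289;r=np.radians(-1.25)
p=manip.get_obs()['position'];manip.servo_line([p[0],p[1],.33],rate=.15)
manip.move_ptp([x,y,.20],[np.pi,0,r])
manip.servo_line([x,y,.06],rate=.12);manip.servo_line([x,y,.0285],rate=.04)
z=.0285
while z>.0265:
    manip.pause(.1);f=st(z)['wrist_force'][2]
    if f>2.5: break
    z-=.0005;manip.servo_line([x,y,z],rate=.02)
jaws.move_gripper(.35);manip.pause(.2);st('rel')
manip.servo_line([x,y,.20],rate=.1)
manip.move_ptp([.276,-.588,.25],[np.pi,0,.4387]);manip.pause(.5);st('home')
s=snap('side','side7');c=snap('top','top7')
o=[cv2.resize(s['frame'][200:300,270:370,::-1],(400,400),interpolation=2),cv2.resize(c['frame'][190:290,175:475,::-1],(800,267),interpolation=2),cv2.resize(s['frame'][310:390,295:425,::-1],(400,246),interpolation=2)]
im=np.zeros((600,800,3),np.uint8);im[:267]=o[1];im[267:600,:400]=o[0][:333];im[267:513,400:]=o[2];cv2.imwrite('pics/c7.png',im)
E
```

```text
0.0285 32.99 [ 0.6162 -0.329   0.0288] tip [ 0.6418 -0.3228 -0.0274] [ 0.11 -1.22 -0.96] 0.126
0.028 33.34 [ 0.616  -0.3289  0.028 ] tip [ 0.6416 -0.3227 -0.0282] [ 0.59 -0.31  0.44] 0.123
0.0275 33.69 [ 0.616  -0.3289  0.0275] tip [ 0.6416 -0.3226 -0.0288] [-0.4   0.1  -1.82] 0.12
0.027 34.04 [ 0.6161 -0.329   0.0274] tip [ 0.6417 -0.3228 -0.0288] [-1.28  0.61  4.41] 0.125
rel 34.57 [ 0.616  -0.3289  0.0269] tip [ 0.6415 -0.3227 -0.0294] [-0.45 -0.46  0.73] 0.352
home 38.53 [ 0.2761 -0.5879  0.25  ] tip [ 0.3017 -0.5817  0.1937] [-0.1   0.05  0.49] 0.352
```

View pics/c7.png

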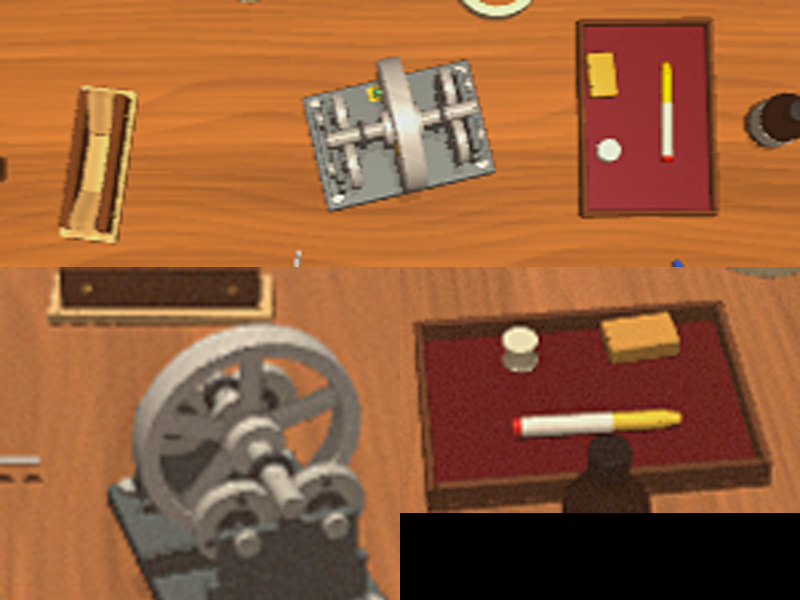

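The pulley is on the rollers with a spoke straight up opposite the hidden patch, so the heavy side is down. The crayon lies flat in the tray, and the beeswax and bobbin are unmoved.

```bash
python3 -c "
from h import *
print(ticket.job_done())"
```

```text
the job is handed in; nothing more can be done
None
```

The job is handed in: the pulley rests on the rollers heavy side down, I touched the crayon tip to the top of the rim, and the crayon is flat in the tray (about 39 s used; no verdict was returned).

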